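Zero the jeweller's straightedge gauge

ROBOT

A 7-joint arm with a two-finger parallel gripper is mounted at the origin on the work surface. World frame = base frame: x ahead of the robot, y to its left, z up, the work surface at z = 0. Lengths are in m, angles in rad, forces in N, time in s.
With the tool pointing down it reaches from about 0.425 to 0.925 m from the base axis. Payload 6.8 kg.
Tool frame: the origin (TCP) lies at the very end of the fingers, on their centre line; the grasp point (between the pads) lies 19 mm behind it; z points along the fingers, y is the line along which they close (so a half turn about z gives the same grasp; the last joint's range is limited). The gripper opens to 85 mm and grips with 20 to 120 N. Pads are 22 mm wide; open, the fingers measure 114 mm over their backs; the gripper's body (76 mm by 85 mm) begins 54 mm behind the grasp point. The pads swing forward as they close: fully open they stand 13 mm farther back than shut.
Start: joints at [1.076, 0.477, 0.022, 1.555, -0.011, 1.109, -0.083], TCP at [0.255, -0.625, 0.231] pointing down, gripper open.
Joint ranges: [-2.96, 2.96], [-0.34, 2.1], [-1.41, 1.46], [0.24, 2.44], [-1.37, 4.51], [0.17, 1.92], [-2.96, 2.96]. Speed limits (rad/s): [2.39, 2.39, 3.14, 3.14, 3.14, 3.14, 3.14].

INTERFACE

Orientations are given as a unit quaternion [w, x, y, z].
In Python, from station import bot gives the robot as it stands. The module is installed in compiled form; this text tells all that it offers.
- The arm moves only by the shell command python3 -m jog 'ROWS' [OPENING] [FORCE]. ROWS is JSON, a list of rows, each a list of 4 numbers: the shift along the tool's x, y, z in cm, then the turn about the tool's z in rad. In form: [[x, y, z, spin], ...]. A call has 1 to 20 rows; each row is the pose to reach, as a shift and turn from the pose commanded when the call began, along the tool's axes at that moment; what a row does not reach only later rows make up. A row lasts 1/12 s, in which the tool goes at most 41.7 mm and 7.16 degrees, less where a joint would pass 70% of its speed; a pose out of reach is approached as far as the arm can. A call with a gripper value outside its range is refused whole. OPENING is the closure, from -1 (fully open) to 1 (shut), set as the call begins (- or left out, the last holds). The fingers move at their own pace and stop on an object; FORCE is the grip in N (left out, the last holds). Time passes only in rows, so rows that repeat a pose let the fingers close. It gives the time, the measured TCP pose, the force, the opening and the grip force at its end, in the units of the state.
- bot.get_obs(): the state, without advancing time (a new reading comes with each control period).
- bot.read_camera(name): name is "scene" or "top" or "wrist"; returns a dict with "pixels" (400x640x3 uint8, red, green, blue), "depth" (400x640 float32, m along the optical axis (not along the pixel's ray), 0 where there is no reading), "fovy" (degrees; the focal length in pixels is half the picture's height over the tangent of half this angle, whatever the lens; pixels are square), "cx", "cy" (the principal point, pixels), "pose" (4x4, takes a point from camera to world coordinates). Camera axes: x right, y down, z forward; pixel columns grow to the right and rows downward; lengths in m; the calibration is good to about 2 mm. A picture is of the moment at which its call begins.
- bot.hand_in(): hands the job in; it is judged then, once.
The state is a dict: "t": time; "q": joint angles; "joint_vel": joint speeds; "joint_torque": joint torques, N m; "eef_pos": TCP position; "tool_rot": TCP orientation; "contact_force": force on the tool from outside, world axes, zero at the start; "torque": the same for the moment, N m; "gripper_width": opening from 0.0 (shut) to 1.0 (fully open); "grasp_force": force on a finger pad.
Only numpy, scipy, OpenCV 4.12 (cv2) and the standard library are available. Lean on these libraries where they do the work, as an engineer would, in place of code of your own. Each camera call takes 0.05 s, during which the arm holds its last target. There are 200 camera calls.

TASK

Lay every steel straightedge lying loose on the bench on the gauge's table, right way up, with a long edge flush against the dark reference bar, and let go of them; then take the stylus from its stand and with it press the recessed zero button of the readout fully down for about half a second while they all lie flush. Afterwards put all the straightedges in the wooden tray, flat and handle up, and the stylus back upright in its stand, fully home; leave the bangle and the jar where they are.

Things in the scene. Friction and masses are not known exactly. Their poses are not given: they have to be found in the camera images.
- straightedge_a: Handled straightedge: steel bar 90 mm long (y), 30 mm wide (x), 12 mm thick, with a dark wooden grip rib along its middle, 50 mm long (y), 12 mm wide (x), 24 mm tall; 36 mm high in all. Origin: centre of the underside, z up. Symmetrical: either long edge may be the flush one. About 220 g. Two or three of the three are present (else None); they start on the bench before the gauge.
- straightedge_b: Same as straightedge_a.
- straightedge_c: Same as straightedge_a.
- gauge: Fixed gauge: aluminium table 120 mm (x) by 320 mm (y), 10 mm high, with a dark steel reference bar all along its far (+x) part, 25 mm wide, whose top is 20 mm above the bench (10 mm above the gauge's table). Origin at the centre of the underside; y along the reference bar; its yaw varies.
- gauge_face (a point): Middle of the foot of the reference bar's face, level with the gauge's table (10 mm above the bench, 30 mm to +x of the gauge's origin). The face is upright, looks to the gauge's -x and runs 160 mm either way along y. A flush straightedge has its origin 15 mm to -x of the face; all three fit along it side by side.
- tray: Fixed low open wooden tray, 170 mm (x) by 115 mm (y) outside, 22 mm high, walls and floor 5 mm thick. Origin at the centre of the underside. Three straightedges fit side by side, lengths along y, 50 mm apart in x. It stands to the left or to the right of the gauge.
- readout: Fixed grey readout box 90 mm (x) by 120 mm (y), 40 mm high, with a dark display and one round well in its level top. Origin at the centre of the underside. It stands on the other side from the tray.
- well_mouth (a point): Centre of the well's mouth in the readout's top, 40 mm above the bench; at (-15, 32) mm from the readout's origin. The well is round, 18 mm wide; the black zero button (15 mm wide) fills its bottom, with its top 6 mm below the mouth.
- zero_button (a joint): How far the zero button is pushed straight down, in m: 0 released, 0.004 fully down (down at 0.003 or more). Spring: about 0.8 N to start, 3.6 N fully down; it comes back by itself.
- stand: Fixed dark wooden stylus stand, a block 52 by 52 mm, 60 mm high, with an upright 13 mm round hole, its mouth chamfered 2 mm, right through it. Origin at the centre of the underside.
- stand_mouth (a point): Centre of the hole's mouth in the stand's top, 60 mm above the bench.
- stylus: Stylus, 125 mm long, 100 g. Origin at the tip, z towards the head: steel shank 9 mm thick up to 55 mm, flat-ended; brass collar 26 mm across, 55 to 61 mm; square wooden handle 16 by 16 mm (sides along x and y), 61 to 119 mm; brass head 25 mm across, 6 mm thick. It starts upright in the stand, its collar resting on the stand's top (tip 5 mm above the bench).
- stylus_tip (a point): The stylus's flat lower end.
- stylus_grip (a point): Point on the axis of the stylus's square handle, 98 mm from the tip: where to grip it from above.
- bangle: Bystander, not to be disturbed: a brass bangle, 68 mm across, 8 mm high, flat on the bench.
- jar: Bystander, not to be disturbed: an amber glass jar with steel lid, 52 mm across, 60 mm high.
There are look-alikes about, which are no part of the job. Leave any purple look-alike of the straightedge_c alone. What is shaped like the straightedge_a but red is not meant.

How it is judged:
On the way, in this order (a step that is already met when the one before it is completed fails the run):
1. all straightedges lie flush against the reference bar on the gauge's table, released and at rest (x of straightedge_a in the frame of gauge_face between -0.0175 and -0.0125 m and y of straightedge_a in the frame of gauge_face between -0.117 and 0.117 m and z of straightedge_a in the frame of gauge_face between -0.003 and 0.004 m and angle between the y axis of each of straightedge_a, straightedge_b, straightedge_c and the y axis of gauge, either way round below 0.035 rad and angle between each of straightedge_a, straightedge_b, straightedge_c's own z axis and vertical below 0.08 rad and x of straightedge_b in the frame of gauge_face between -0.0175 and -0.0125 m and y of straightedge_b in the frame of gauge_face between -0.117 and 0.117 m and z of straightedge_b in the frame of gauge_face between -0.003 and 0.004 m and x of straightedge_c in the frame of gauge_face between -0.0175 and -0.0125 m and y of straightedge_c in the frame of gauge_face between -0.117 and 0.117 m and z of straightedge_c in the frame of gauge_face between -0.003 and 0.004 m and contact force between the fingers and straightedge_a below 0.1 N and linear speed of each of straightedge_a, straightedge_b, straightedge_c below 0.02 m/s and contact force between the fingers and straightedge_b below 0.1 N and contact force between the fingers and straightedge_c below 0.1 N), for 0.2 s.
2. the stylus pushes the zero button down (3 mm or more) inside the well while all straightedges still lie flush (x of straightedge_a in the frame of gauge_face between -0.0175 and -0.0125 m and y of straightedge_a in the frame of gauge_face between -0.117 and 0.117 m and z of straightedge_a in the frame of gauge_face between -0.003 and 0.004 m and angle between the y axis of each of straightedge_a, straightedge_b, straightedge_c and the y axis of gauge, either way round below 0.035 rad and angle between each of straightedge_a, straightedge_b, straightedge_c's own z axis and vertical below 0.08 rad and x of straightedge_b in the frame of gauge_face between -0.0175 and -0.0125 m and y of straightedge_b in the frame of gauge_face between -0.117 and 0.117 m and z of straightedge_b in the frame of gauge_face between -0.003 and 0.004 m and x of straightedge_c in the frame of gauge_face between -0.0175 and -0.0125 m and y of straightedge_c in the frame of gauge_face between -0.117 and 0.117 m and z of straightedge_c in the frame of gauge_face between -0.003 and 0.004 m and value of joint zero_button above 0.003 m and contact force between stylus and readout above 0.5 N and horizontal distance between stylus_tip and well_mouth below 0.007 m and z of stylus_tip in the frame of well_mouth below -0.006 m), for 0.2 s.
At the end, for the whole second after the job is handed in: Straightedges flat, handle up, on the tray floor (origins within 72 mm in x, 45 mm in y of its centre, tilt under 0.08 rad); stylus upright in its stand, collar within 4 mm of the top; button up; all at rest. Flush on the way: gap under 2.5 mm, angle under 0.035 rad, wholly along the bar (x of straightedge_a in the frame of tray between -0.072 and 0.072 m and y of straightedge_a in the frame of tray between -0.045 and 0.045 m and z of straightedge_a in the frame of tray between 0 and 0.01 m and angle between each of straightedge_a, straightedge_b, straightedge_c's own z axis and vertical below 0.08 rad and linear speed of each of straightedge_a, straightedge_b, straightedge_c, stylus below 0.02 m/s and x of straightedge_b in the frame of tray between -0.072 and 0.072 m and y of straightedge_b in the frame of tray between -0.045 and 0.045 m and z of straightedge_b in the frame of tray between 0 and 0.01 m and x of straightedge_c in the frame of tray between -0.072 and 0.072 m and y of straightedge_c in the frame of tray between -0.045 and 0.045 m and z of straightedge_c in the frame of tray between 0 and 0.01 m and horizontal distance between stylus_tip and stand_mouth below 0.005 m and z of stylus_tip in the frame of stand_mouth between -0.059 and -0.051 m and angle between stylus's own z axis and vertical below 0.06 rad and value of joint zero_button below 0.002 m); the robot touches nothing.
It fails at once if the bangle or the jar is moved more than 30 mm (distance of any of bangle, jar from where it was at the start of the episode above 0.03 m).
Of straightedge_a, straightedge_b, straightedge_c only 2 to 3 are there at a start; the rules pass over those that are not, and their reading is None.
At some moment in a run one of straightedge_a, straightedge_b, straightedge_c may be knocked a few centimetres aside while the robot is not near it.
Once in a run the grip may slacken for a moment while it holds something.
It also fails if it takes over 210 s, if anything falls off the work surface, if the arm or the gripper's body presses on something with over 40 N, if the wrist force passes 120 N, or if a joint passes its speed limit or range.

## Working session

There is one attempt and no reset: what is moved stays moved. The work goes in short steps, Python scripts to look and compute and a shell command to move; the robot and the scene stay as the last step left them, time stands still between calls to the robot, and variables do not carry over. Pictures are saved under pics/ and viewed, at most 14 in all, crops included, and the job is handed in when it is done.

```bash
mkdir -p pics; cat > h.py <<'E'
import numpy as np, cv2
from station import bot
def cam(n,save=None):
    c=bot.read_camera(n)
    if save: cv2.imwrite(f'pics/{save}.png',c['pixels'][:,:,::-1])
    return c
def pts(c):
    h,w=c['depth'].shape; f=h/2/np.tan(np.radians(c['fovy'])/2)
    v,u=np.mgrid[:h,:w]; d=c['depth']
    P=np.stack([(u-c['cx'])/f*d,(v-c['cy'])/f*d,d],-1)
    return P@c['pose'][:3,:3].T+c['pose'][:3,3]
E
python3 - <<'E'
from h import *
o=bot.get_obs(); print({k:np.round(v,3) for k,v in o.items()})
for n in ('top','scene'):
    c=cam(n,n+'0'); print(n,c['fovy'],c['cx'],c['cy'],np.round(c['pose'],3).tolist()); np.savez(n+'0.npz',**c)
E
```

```text
{'t': np.float64(0.0), 'q': array([ 1.076,  0.478,  0.022,  1.556, -0.011,  1.109, -0.083]), 'joint_vel': array([ 0.   , -0.003,  0.001, -0.001, -0.001,  0.002, -0.002]), 'joint_torque': array([ 0.0000e+00, -5.9646e+01,  1.6080e+00, -2.8119e+01,  1.2000e-02,
        9.0000e-03,  0.0000e+00]), 'eef_pos': array([ 0.254, -0.625,  0.23 ]), 'tool_rot': array([-0.001,  0.981,  0.192, -0.   ]), 'contact_force': array([ 0.706,  0.06 , -0.378]), 'torque': array([ 0.011, -0.014, -0.008]), 'grasp_force': np.float64(0.0), 'gripper_width': np.float64(1.002)}
top 56.89866124325051 325.33710457195014 203.57218950964165 [[0.022, -0.984, 0.179, 0.297], [-0.999, -0.018, 0.027, -0.005], [-0.023, -0.18, -0.983, 1.126], [0.0, 0.0, 0.0, 1.0]]
scene 47.95294924981709 320.63085744775975 205.4072508150147 [[-0.519, 0.711, -0.475, 0.993], [0.854, 0.442, -0.273, 0.317], [0.016, -0.547, -0.837, 0.985], [0.0, 0.0, 0.0, 1.0]]
```

View pics/top0.png

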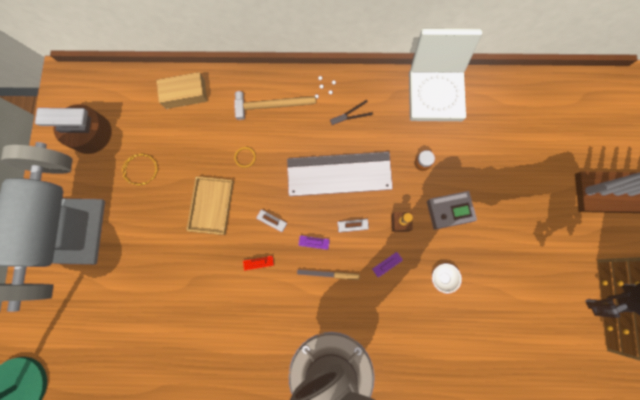

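View pics/scene0.png

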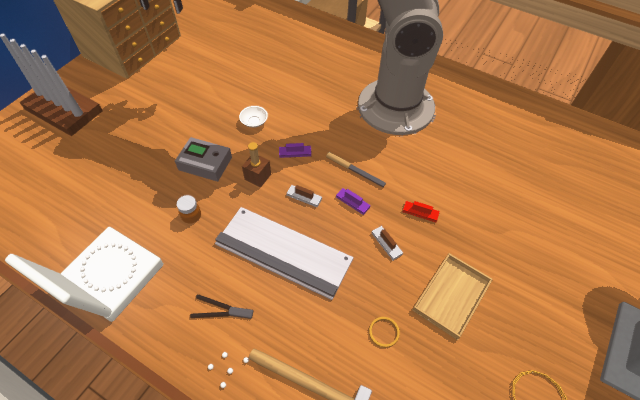

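Top view: steel straightedges with dark wooden grips at (271,220) and (353,225). Look-alikes are purple at (314,242) and (387,264), and red at (259,262). The gauge is at (340,173), tray (211,205), readout (452,210), stand and stylus (403,220), bangle (245,156) and jar (427,158). Only two pieces look like bare steel, so I'll confirm that in an enlarged crop and measure.

```bash
python3 - <<'E'
from h import *
s=dict(np.load('scene0.npz')); t=dict(np.load('top0.npz'))
im=s['pixels'][130:350,160:500,::-1]; cv2.imwrite('pics/crop1.png',cv2.resize(im,(790,511),interpolation=cv2.INTER_CUBIC))
for nm,c in (('top',t),('scene',s)):
    P=pts(c); rgb=c['pixels'].astype(int); hsv=cv2.cvtColor(c['pixels'],cv2.COLOR_RGB2HSV)
    z=P[...,2]; R=np.linalg.norm(P[...,:2],axis=-1)
    print(nm,'bench z',np.median(z[(np.abs(z)<.02)&(R<.7)&(R>.4)]))
    m=(z>.006)&(z<.15)&(P[...,0]>.25)&(P[...,0]<.85)&(abs(P[...,1])<.45)
    n,l,st,ce=cv2.connectedComponentsWithStats(m.astype(np.uint8))
    for i in range(1,n):
        if st[i,4]<40: continue
        q=P[l==i]; r=cv2.minAreaRect((q[:,:2]*1000).astype(np.float32))
        print(i,ce[i].round(),st[i,4],'rect mm',np.round(r[0]),np.round(r[1]),round(r[2],1),'z',np.percentile(z[l==i],[5,50,95]).round(3),'rgb',np.median(rgb[l==i],axis=0))
E
```

```text
top bench z 0.0008702284831192397
1 [200.  96.] 126 rect mm [840. 436.] [21. 30.] 6.1 z [0.009 0.041 0.052] rgb [146.5 110.   66. ]
2 [269. 104.] 792 rect mm [820. 194.] [ 78. 259.] 4.3 z [0.013 0.024 0.029] rgb [200. 158.  97.]
3 [437. 108.] 1418 rect mm [ 812. -322.] [ 77. 171.] 0.0 z [0.018 0.036 0.04 ] rgb [244. 243. 243.]
7 [350. 114.] 255 rect mm [794. -47.] [ 52. 136.] 22.7 z [0.007 0.01  0.014] rgb [113.  88.  54.]
91 [245. 156.] 94 rect mm [646. 284.] [64. 66.] 87.7 z [0.007 0.009 0.012] rgb [199.  138.5  53. ]
105 [424. 160.] 300 rect mm [ 633. -273.] [47. 48.] 3.1 z [0.014 0.059 0.063] rgb [208.  193.  188.5]
109 [339. 173.] 3813 rect mm [597. -14.] [124. 322.] 4.8 z [0.008 0.012 0.022] rgb [227. 220. 219.]
141 [210. 205.] 1156 rect mm [489. 380.] [117. 170.] 85.4 z [0.006 0.008 0.024] rgb [206. 159.  95.]
164 [451. 210.] 1352 rect mm [ 485. -353.] [ 90. 123.] 12.8 z [0.025 0.041 0.044] rgb [110.5 100.   97. ]
197 [271. 220.] 289 rect mm [445. 190.] [91. 30.] 63.1 z [0.01  0.013 0.038] rgb [188. 171. 161.]
204 [402. 221.] 412 rect mm [ 445. -202.] [51. 53.] 1.6 z [0.015 0.
[... 1738 characters left out ...]
1. 249.]
24 [387. 242.] 440 rect mm [446. 194.] [92. 32.] 63.3 z [0.008 0.013 0.037] rgb [150.  139.  138.5]
27 [451. 295.] 1219 rect mm [484. 385.] [115. 184.] 85.1 z [0.006 0.016 0.024] rgb [211. 161. 100.]
41 [453. 284.] 48 rect mm [460. 378.] [38. 24.] 20.9 z [0.006 0.007 0.009] rgb [233. 187. 115.]
73 [223. 310.] 502 rect mm [789. -49.] [ 52. 138.] 30.7 z [0.007 0.009 0.012] rgb [72.5 54.5 45. ]
100 [448. 314.] 110 rect mm [536. 393.] [35. 55.] 13.3 z [0.006 0.007 0.01 ] rgb [231. 183. 113.]
116 [384. 331.] 205 rect mm [648. 289.] [66. 66.] 36.6 z [0.006 0.008 0.011] rgb [227. 162.  62.]
120 [305. 378.] 1489 rect mm [822. 199.] [ 45. 262.] 12.9 z [0.016 0.024 0.028] rgb [208. 161. 101.]
```

View pics/crop1.png

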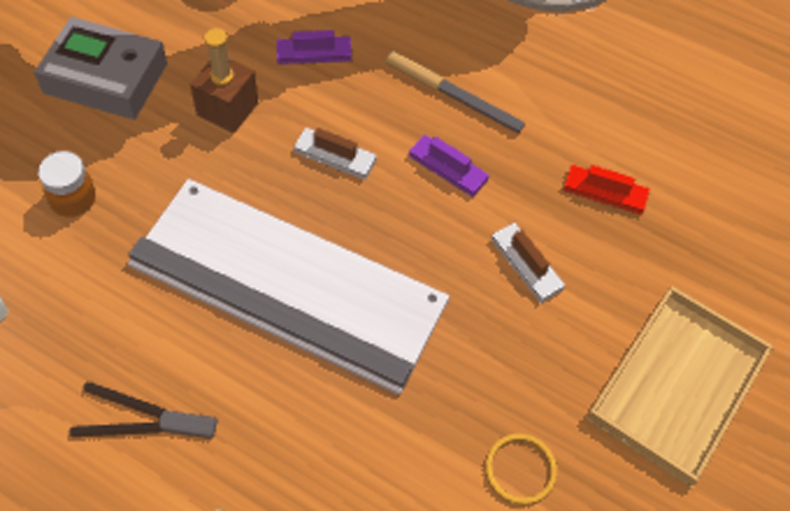

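Confirmed: only the two bare-steel pieces with brown grips are meant, A at about (446,192) mm and B at about (435,-57) mm. The purple and red ones stay where they are. Both cameras agree on heights and sizes. I'm moving above B for a wrist look.

```bash
cat >> h.py <<'E'
def go(x,y,z,yaw=None):
    """print tool-frame row (cm, rad) to reach world mm x,y,z with tool-x yaw in deg"""
    from scipy.spatial.transform import Rotation as Ro
    o=bot.get_obs(); q=o['tool_rot']; R=Ro.from_quat(np.r_[q[1:],q[0]]).as_matrix()
    d=R.T@(np.array([x,y,z])/1000-o['eef_pos'])*100
    yc=np.degrees(np.arctan2(R[1,0],R[0,0])); s=0 if yaw is None else -np.radians((yaw-yc+180)%360-180)
    print('row',np.round(d,2),'spin',round(s,3),'yaw now',round(yc,1),'|d|',round(np.linalg.norm(d),1),'t',o['t'])
def blobs(n,box,zmin=.006,zmax=.15,save=None,amin=150):
    c=cam(n,save); P=pts(c); z=P[...,2]
    m=(z>zmin)&(z<zmax)&(P[...,0]*1e3>box[0])&(P[...,0]*1e3<box[1])&(P[...,1]*1e3>box[2])&(P[...,1]*1e3<box[3])
    k,l,st,ce=cv2.connectedComponentsWithStats(m.astype(np.uint8))
    for i in range(1,k):
        if st[i,4]<amin: continue
        q=P[l==i]; r=cv2.minAreaRect((q[:,:2]*1000).astype(np.float32))
        print(n,ce[i].round(),st[i,4],'rect',np.round(r[0],1),np.round(r[1],1),round(r[2],1),'z',np.percentile(z[l==i],[5,50,95]).round(4),'rgb',np.median(c['pixels'][l==i],axis=0))
    return c,P
E
python3 -m jog '[[38,-45.7,3,-1.31],[38,-45.7,3,-1.31],[38,-45.7,3,-1.31],[38,-45.7,3,-1.31],[38,-45.7,3,-1.31],[38,-45.7,3,-1.31],[38,-45.7,3,-1.31],[38,-45.7,3,-1.31],[38,-45.7,3,-1.31],[38,-45.7,3,-1.31],[38,-45.7,3,-1.31],[38,-45.7,3,-1.31],[38,-45.7,3,-1.31],[38,-45.7,3,-1.31],[38,-45.7,3,-1.31],[38,-45.7,3,-1.31],[38,-45.7,3,-1.31],[38,-45.7,3,-1.31],[38,-45.7,3,-1.31],[38,-45.7,3,-1.31]]' -1
python3 - <<'E'
from h import *
c,P=blobs('wrist',(330,700,-300,150),save='w1'); print(np.round(c['pose'],3).tolist(),c['fovy'])
blobs('wrist',(400,480,-140,20),zmin=.028,zmax=.05,amin=50)
go(435.5,-57,150,97)
E
```

```text
t: 1.77
eef_pos: [0.4338, -0.06, 0.2012]
tool_rot: [0.0, 0.662, 0.749, -0.0]
contact_force: [0.7, -0.1, -0.5]
gripper_width: 1.003
grasp_force: 0.0
wrist [274.  44.] 3087 rect [380.5  53.9] [79.  30.3] 83.7 z [0.0104 0.0123 0.0362] rgb [140.  78. 173.]
wrist [489. 135.] 34914 rect [596.3 -28.8] [116.4 291.1] 4.9 z [0.0084 0.0099 0.02  ] rgb [230. 228. 227.]
wrist [318. 169.] 2580 rect [435.3 -57.9] [29.5 90.6] 6.5 z [0.0105 0.012  0.0362] rgb [210.5 212.  209. ]
wrist [221. 264.] 570 rect [ 342.5 -172.5] [18.8 52.8] 19.5 z [0.0075 0.0118 0.024 ] rgb [ 97.  54. 116.]
wrist [316. 324.] 5218 rect [ 463.7 -230.8] [ 80.9 128.3] 11.7 z [0.0116 0.0593 0.129 ] rgb [83. 62. 44.]
[[0.992, 0.118, 0.038, 0.424], [0.124, -0.941, -0.314, 0.021], [-0.001, 0.317, -0.949, 0.343], [0.0, 0.0, 0.0, 1.0]] 61.56957939687867
wrist [318. 176.] 673 rect [434.8 -57.7] [11.6 50. ] 7.3 z [0.0335 0.0354 0.0365] rgb [120.  83.  63.]
row [0.23 0.19 5.13] spin 0.002 yaw now 97.1 |d| 5.1 t 1.8667
```

View pics/w1.png

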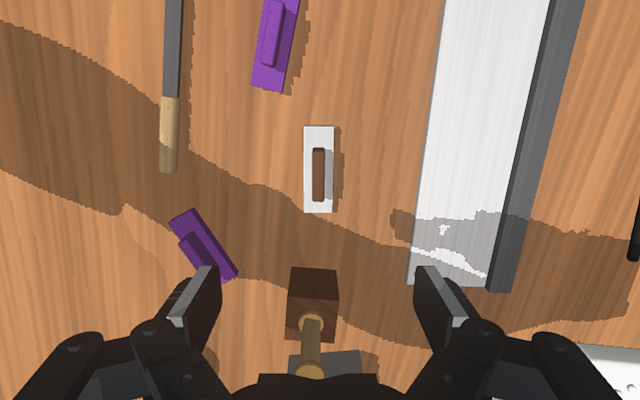

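The wrist view shows B upright at (318,169) with nothing near the finger paths; the stand is at (313,300) and the gauge is on the right. The measurement agrees with the first one. I'm grasping B.

```bash
python3 -m jog '[[0.2,0.1,4,0],[0.2,0.1,8,0],[0.2,0.1,12,0],[0.2,0.1,15,0],[0.2,0.1,17,0],[0.2,0.1,18,0],[0.2,0.1,18.5,0],[0.2,0.1,18.5,0],[0.2,0.1,18.5,0]]' -1
python3 -m jog '[[0,0,0,0],[0,0,0,0],[0,0,0,0],[0,0,0,0],[0,0,0,0],[0,0,0,0],[0,0,0,0],[0,0,0,0],[0,0,0,0],[0,0,0,0]]' 1 60
python3 -m jog '[[0,0,-2,0],[0,0,-4,0],[0,0,-6,0],[0,0,-6,0],[0,0,-6,0]]'
python3 - <<'E'
from h import *
c,P=blobs('wrist',(330,800,-300,150))
# bar face: points with z in .016-.024 on gauge
m=(P[...,2]>.0165)&(P[...,2]<.024)&(P[...,0]>.55)&(P[...,0]<.7)
for nm in ('wrist','top','scene'):
    if nm!='wrist': c=dict(np.load(nm+'0.npz'));P=pts(c)
    g=np.array([.5975,-.0125]); a=np.radians(4.8); X=np.array([np.cos(a),np.sin(a)]); Y=np.array([-X[1],X[0]])
    d=P[...,:2]-g; gx=d@X; gy=d@Y; z=P[...,2]
    bar=(z>.0155)&(z<.026)&(gx>0)&(gx<.08)&(abs(gy)<.17)
    tab=(z>.006)&(z<.0135)&(gx>-.08)&(gx<.04)&(abs(gy)<.17)
    e=[]; ys=np.arange(-.14,.145,.02)
    for y in ys:
        s=bar&(abs(gy-y)<.01); s2=tab&(abs(gy-y)<.01)
        e.append((np.percentile(gx[s],2)*1e3,np.percentile(gx[s2],99)*1e3) if s.sum()>20 and s2.sum()>20 else (np.nan,np.nan))
    print(nm,np.round(e,1).T.tolist(), 'zbar',np.median(z[bar]),'ztab',np.median(z[tab]),'gy range',gy[bar|tab].min(),gy[bar|tab].max())
E
```

```text
t: 2.62
eef_pos: [0.4358, -0.0566, 0.0172]
tool_rot: [0.001, 0.661, 0.75, 0.0]
contact_force: [1.5, 0.4, -0.3]
gripper_width: 0.998
grasp_force: 0.0
t: 3.45
eef_pos: [0.4351, -0.0565, 0.0165]
tool_rot: [0.0, 0.661, 0.75, 0.0]
contact_force: [-1.2, 0.1, 4.7]
gripper_width: 0.119
grasp_force: 59.4
t: 3.87
eef_pos: [0.4353, -0.0567, 0.0767]
tool_rot: [0.001, 0.661, 0.75, 0.0]
contact_force: [-0.6, -0.3, -3.5]
gripper_width: 0.12
grasp_force: 59.1
wrist [240.  46.] 5260 rect [379.2  41.8] [54.3 30.4] 83.8 z [0.0104 0.0121 0.036 ] rgb [139.  77. 174.]
wrist [471. 237.] 88964 rect [488.9 -49.5] [335.5 265.1] 4.6 z [0.0086 0.0104 0.1449] rgb [168. 166. 165.]
wrist [[29.4, 29.5, 29.4, 29.4, 29.3, 29.2, 29.1, 28.7, 28.6, nan, nan, nan, nan, nan, nan], [30.9, 30.6, 30.5, 30.4, 30.5, 30.4, 30.4, 30.5, 30.4, nan, nan, nan, nan, nan, nan]] zbar 0.01935167036406024 ztab 0.009509379292742384 gy range -0.16080156571012838 0.10441629987582864
top [[29.9, 29.7, 29.9, 29.1, 29.5, 29.8, 29.8, 29.6, 22.6, 30.4, 30.0, 29.0, 30.1, 30.3, 27.6], [29.8, 30.5, 29.0, 30.1, 29.3, 29.8, 29.4, 29.3, 30.1, 28.9, 29.9, 29.0, 30.2, 30.3, 29.3]] zbar 0.02064095093586593 ztab 0.01051547121755303 gy range -0.1624094466117714 0.15944895571739937
scene [[30.2, 31.3, 30.1, 31.4, 30.9, 31.4, 30.7, 31.0, 31.3, 31.1, 31.3, 30.2, 31.3, 30.7, 31.5], [25.2, 25.0, 24.8, 26.1, 25.1, 25.7, 25.2, 25.0, 26.3, 26.0, 25.6, 25.0, 25.8, 24.8, 25.5]] zbar 0.01974974055349832 ztab 0.009843553599597932 gy range -0.15927750890475342 0.16150195452049992
```

```bash
python3 - <<'E'
from h import *
go(597.5+9*.9965+5,-12.5+.7-59.8,60,94.8)
E
```

```text
row [-3.7  17.37  1.58] spin 0.042 yaw now 97.2 |d| 17.8 t 3.9167
```

```bash
python3 -m jog '[[-0.8,4,0,0.04],[-1.6,8,0,0.04],[-2.4,12,0,0.04],[-3.2,15,0,0.04],[-3.7,17,0,0.04],[-3.7,17.4,1.6,0.04],[-3.7,17.4,3,0.04],[-3.7,17.4,4,0.04],[-3.7,17.4,4.5,0.04],[-3.7,17.4,4.7,0.04],[-3.7,17.4,4.7,0.04]]'
python3 - <<'E'
from h import *
go(597.5+15*.9965+5,-12.5+.7-59.8,27,94.8)
E
```

```text
t: 4.83
eef_pos: [0.611, -0.0713, 0.0285]
tool_rot: [-0.001, 0.676, 0.737, -0.001]
contact_force: [0.9, 0.5, -2.7]
gripper_width: 0.124
grasp_force: 59.1
row [-0.09  0.64  0.15] spin 0.003 yaw now 94.9 |d| 0.7 t 4.8333
```

```bash
python3 -m jog '[[0,0.2,0.1,0],[0,0.4,0.1,0],[0,0.5,0.1,0],[0,0.6,0.1,0],[0,0.65,0.1,0],[0,0.65,0.1,0],[0,0.65,0.1,0]]'
```

```text
t: 5.42
eef_pos: [0.6169, -0.0711, 0.0283]
tool_rot: [-0.001, 0.676, 0.737, -0.001]
contact_force: [-6.4, -0.4, 0.4]
gripper_width: 0.124
grasp_force: 59.6
```

```bash
python3 -m jog '[[0,0,0.1,0],[0,0,0.1,0],[0,0,0.1,0]]'
python3 -m jog '[[0,0,0,0],[0,0,0,0],[0,0,-0.2,0],[0,0,-1,0],[0,0,-3,0],[0,0,-7,0],[0,0,-11,0],[0,0,-15,0],[0,0,-17,0],[0,0,-17,0],[0,0,-17,0]]' -1
python3 - <<'E'
from h import *
G=np.array([597.5,-12.5]);a=np.radians(4.8);X=np.array([np.cos(a),np.sin(a)]);Y=np.array([-X[1],X[0]])
c,P=blobs('wrist',(560,680,-140,20),zmin=.036,zmax=.055,amin=50)
c,P=blobs('wrist',(560,680,-140,20),zmin=.0208,zmax=.026,amin=50)
go(446,192,200,63.2)
E
```

```text
t: 5.67
eef_pos: [0.6169, -0.0711, 0.0271]
tool_rot: [-0.001, 0.676, 0.737, -0.001]
contact_force: [-5.8, -0.6, 0.1]
gripper_width: 0.124
grasp_force: 59.6
t: 6.58
eef_pos: [0.6199, -0.0707, 0.1998]
tool_rot: [0.002, 0.676, 0.737, 0.001]
contact_force: [-0.7, 0.1, -1.1]
gripper_width: 0.999
grasp_force: 0.0
wrist [313. 182.] 696 rect [617.4 -72.3] [11.3 50.2] 5.0 z [0.0439 0.0454 0.0465] rgb [124.  94.  80.]
wrist [315. 173.] 1742 rect [617.4 -72.2] [30.  89.1] 4.9 z [0.0209 0.0217 0.0228] rgb [222. 224. 224.]
row [ 27.66 -14.89  -0.31] spin 0.554 yaw now 94.9 |d| 31.4 t 6.6833
```

B is flush (origin at gauge x +14.8 mm, yaw 94.9° against 94.8°). Next is A.

```bash
python3 -m jog '[[27.7,-14.9,0,0.554],[27.7,-14.9,0,0.554],[27.7,-14.9,0,0.554],[27.7,-14.9,0,0.554],[27.7,-14.9,0,0.554],[27.7,-14.9,0,0.554],[27.7,-14.9,0,0.554],[27.7,-14.9,0,0.554],[27.7,-14.9,0,0.554],[27.7,-14.9,0,0.554],[27.7,-14.9,0,0.554]]' -1
python3 - <<'E'
from h import *
c,P=blobs('wrist',(380,520,120,260),zmin=.008,amin=50)
c,P=blobs('wrist',(380,520,120,260),zmin=.028,zmax=.05,amin=50)
go(446,192,16.5,63.2)
E
```

```text
t: 7.6
eef_pos: [0.4464, 0.1913, 0.1964]
tool_rot: [0.0, 0.852, 0.524, -0.001]
contact_force: [-0.3, -0.7, 0.3]
gripper_width: 1.0
grasp_force: 0.0
wrist [315. 173.] 2632 rect [444.7 191. ] [90.1 30. ] 63.4 z [0.0105 0.012  0.0362] rgb [184. 181. 179.]
wrist [314. 180.] 646 rect [444.4 191.6] [49.8 11.2] 63.2 z [0.034  0.0355 0.0367] rgb [108.  74.  55.]
row [ 0.08 -0.13 18.01] spin -0.003 yaw now 63.0 |d| 18.0 t 7.7
```

```bash
python3 -m jog '[[-0.1,-0.1,4,0],[-0.1,-0.1,8,0],[-0.1,-0.1,12,0],[-0.1,-0.1,15,0],[-0.1,-0.1,17,0],[-0.1,-0.1,17.7,0],[-0.1,-0.1,18,0],[-0.1,-0.1,18,0],[-0.1,-0.1,18,0]]' -1
python3 -m jog '[[0,0,0,0],[0,0,0,0],[0,0,0,0],[0,0,0,0],[0,0,0,0],[0,0,0,0],[0,0,0,0],[0,0,0,0],[0,0,0,0],[0,0,0,0]]' 1 60
python3 -m jog '[[0,0,-2,0],[0,0,-4,0],[0,0,-6,0],[0,0,-8,0],[0,0,-8,0],[0,0,-8,0]]'
python3 - <<'E'
from h import *
go(597.5+8*.9965-60*.0837,-12.5+.7+59.8,60,94.8)
E
```

```text
t: 8.45
eef_pos: [0.4462, 0.1921, 0.0184]
tool_rot: [0.0, 0.852, 0.524, 0.001]
contact_force: [-0.3, 0.7, 0.1]
gripper_width: 0.999
grasp_force: 0.0
t: 9.28
eef_pos: [0.4452, 0.1921, 0.0175]
tool_rot: [0.0, 0.852, 0.524, 0.0]
contact_force: [-1.0, -0.4, 5.0]
gripper_width: 0.126
grasp_force: 59.5
t: 9.78
eef_pos: [0.4455, 0.1919, 0.0976]
tool_rot: [0.0, 0.852, 0.524, 0.001]
contact_force: [0.4, -0.6, -2.5]
gripper_width: 0.126
grasp_force: 59.2
row [-5.85 20.32  3.78] spin -0.552 yaw now 63.2 |d| 21.5 t 9.7833
```

```bash
python3 -m jog '[[-1.2,4,0,-0.12],[-2.3,8,0,-0.24],[-3.5,12,0,-0.36],[-4.6,16,0,-0.48],[-5.8,19,0,-0.55],[-5.8,20.3,2,-0.55],[-5.8,20.3,4,-0.55],[-5.8,20.3,5.5,-0.55],[-5.8,20.3,6.5,-0.55],[-5.8,20.3,6.85,-0.55],[-5.8,20.3,6.85,-0.55]]'
python3 - <<'E'
from h import *
go(597.5+15*.9965-60*.0837,-12.5+1.3+59.8,28,94.8)
E
```

```text
t: 10.7
eef_pos: [0.5987, 0.0485, 0.0277]
tool_rot: [-0.001, 0.677, 0.736, -0.001]
contact_force: [0.1, 0.1, -2.9]
gripper_width: 0.122
grasp_force: 59.9
row [-0.06  0.87 -0.04] spin -0.001 yaw now 94.7 |d| 0.9 t 10.7
```

```bash
python3 -m jog '[[0,0.3,0,0],[0,0.5,0,0],[0,0.7,0,0],[0,0.8,0,0],[0,0.9,0,0],[0,0.9,0,0],[0,0.9,0,0]]'
```

```text
t: 11.28
eef_pos: [0.6068, 0.0494, 0.0281]
tool_rot: [-0.001, 0.677, 0.736, -0.002]
contact_force: [-6.0, -0.1, 0.9]
gripper_width: 0.125
grasp_force: 60.4
```

```bash
python3 -m jog '[[0,0,0.1,0],[0,0,0.1,0],[0,0,0.1,0]]'
python3 -m jog '[[0,0,0,0],[0,0,0,0],[0,0,-0.2,0],[0,0,-1,0],[0,0,-3,0],[0,0,-7,0],[0,0,-11,0],[0,0,-15,0],[0,0,-19,0],[0,0,-19,0],[0,0,-19,0]]' -1
python3 - <<'E'
from h import *
for b in ((560,680,-140,-15),(560,680,-10,120)): blobs('wrist',b,zmin=.0208,zmax=.026,amin=50)
for n in('top','scene'):blobs(n,(560,680,-150,150),zmin=.034,zmax=.055,amin=10)
go(445,-270,250,90)
E
```

```text
t: 11.53
eef_pos: [0.6068, 0.0494, 0.0274]
tool_rot: [-0.001, 0.677, 0.736, -0.002]
contact_force: [-7.3, -1.0, 3.0]
gripper_width: 0.126
grasp_force: 60.5
t: 12.45
eef_pos: [0.6111, 0.05, 0.2218]
tool_rot: [0.003, 0.678, 0.735, 0.003]
contact_force: [0.5, 0.6, -1.1]
gripper_width: 1.0
grasp_force: 0.0
wrist [313. 270.] 1152 rect [618.1 -72.3] [30.9 90.6] 4.9 z [0.0209 0.0218 0.0229] rgb [209. 211. 210.]
wrist [314. 168.] 1570 rect [608.2  48.6] [31.7 88.6] 4.8 z [0.021  0.0218 0.023 ] rgb [204. 206. 205.]
top [316. 169.] 17 rect [601.4  56.9] [27.7  5.6] 83.7 z [0.035  0.0417 0.0477] rgb [108.  85.  74.]
scene [257. 239.] 128 rect [618.1 -69.1] [14.3 48.9] 6.1 z [0.0347 0.0449 0.048 ] rgb [128.   78.   51.5]
scene [302. 259.] 138 rect [608.   50.8] [12.9 50.3] 5.5 z [0.0361 0.0449 0.048 ] rgb [131.  81.  54.]
row [-30.46 -18.89  -3.31] spin 0.082 yaw now 94.7 |d| 36.0 t 12.65
```

Both straightedges measure flush. Next I'm looking at the stylus from an oblique angle to get the yaw of its handle.

```bash
python3 -m jog '[[-15.6,-17.9,2,0.08],[-15.6,-17.9,2,0.08],[-15.6,-17.9,2,0.08],[-15.6,-17.9,2,0.08],[-15.6,-17.9,2,0.08],[-15.6,-17.9,2,0.08],[-15.6,-17.9,2,0.08],[-15.6,-17.9,2,0.08],[-15.6,-17.9,2,0.08],[-15.6,-17.9,2,0.08]]' -1
cat > sty.py <<'E'
from h import *
import sys
c,P=blobs('wrist',(380,520,-280,-140),zmin=.008,save=sys.argv[1],amin=80); z=P[...,2]
near=(P[...,0]>.40)&(P[...,0]<.49)&(P[...,1]<-.15)&(P[...,1]>-.25)
h=near&(z>.068)&(z<.112); q=P[h][:,:2]*1e3
print('handle n',h.sum(), 'cen',q.mean(0).round(1), cv2.minAreaRect(q.astype(np.float32)))
for zz in (.075,.09,.105):
    s=near&(abs(z-zz)<.006); p=P[s][:,:2]*1e3; 
    vx,vy,x0,y0=cv2.fitLine(p.astype(np.float32),cv2.DIST_HUBER,0,.01,.01).ravel(); print(zz,len(p),'line ang',np.degrees(np.arctan2(vy,vx)).round(1),(x0,y0),'extent',np.ptp(p,axis=0))
hd=near&(z>.121); p=P[hd][:,:2]*1e3; print('head',cv2.minEnclosingCircle(p.astype(np.float32)),np.median(z[hd]))
st=near&(abs(z-.06)<.0025); p=P[st][:,:2]*1e3; print('stand top',cv2.minAreaRect(p.astype(np.float32)))
v,u=np.where(near&(z>.03)); a,b,e,f=max(v.min()-25,0),v.max()+25,max(u.min()-40,0),u.max()+40
cv2.imwrite(f'pics/{sys.argv[1]}c.png',cv2.resize(c['pixels'][a:b,e:f,::-1],None,fx=4,fy=4,interpolation=cv2.INTER_CUBIC)[:600,:800])
E
python3 sty.py w2
```

```text
t: 13.48
eef_pos: [0.4444, -0.1195, 0.1977]
tool_rot: [-0.0, 0.706, 0.709, 0.0]
contact_force: [0.2, 0.2, 0.2]
gripper_width: 0.998
grasp_force: 0.0
wrist [317. 270.] 4716 rect [ 445.6 -200.2] [52. 53.] 2.2 z [0.0209 0.0599 0.1298] rgb [89. 61. 44.]
handle n 535 cen [ 445.7 -193. ] ((442.98876953125, -195.85162353515625), (20.438634872436523, 10.896111488342285), 30.40917205810547)
0.075 125 line ang -4.8 (np.float32(444.52478), np.float32(-192.63144)) extent [17.05247789 13.97752304]
0.09 151 line ang -5.5 (np.float32(446.27414), np.float32(-192.81567)) extent [16.46158558  9.16531138]
0.105 174 line ang -4.7 (np.float32(446.1117), np.float32(-192.78731)) extent [17.10374653 14.52795554]
head ((445.1513977050781, -200.1134033203125), 12.77527904510498) 0.12946131199129382
stand top ((445.5362548828125, -200.30584716796875), (51.989768981933594, 52.843387603759766), 2.206517219543457)
```

View pics/w2c.png

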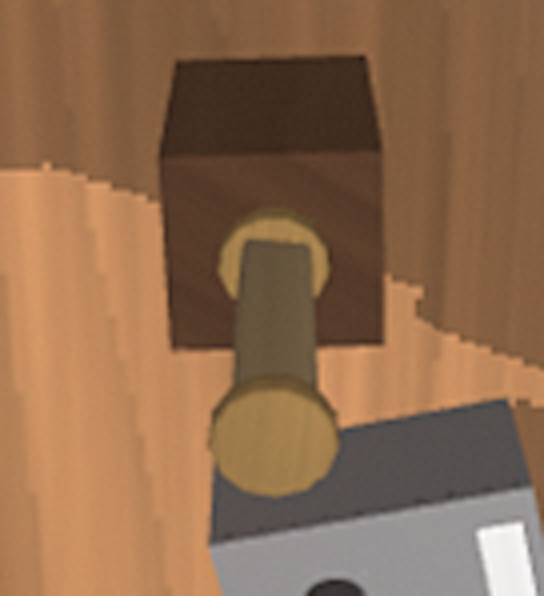

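The crop shows the handle upright with one face towards the camera. The face fit gives a yaw of about -5° and an axis at (445.5,-200.3) mm, matching the head and stand centres. I'm gripping it with tool yaw 85°.

```bash
python3 -m jog '[[-4,0.1,0,0.09],[-8.1,0.1,0,0.09],[-8.1,0.1,0,0.09],[-8.1,0.1,3,0.09],[-8.1,0.1,6,0.09],[-8.1,0.1,9,0.09],[-8.1,0.1,10.5,0.09],[-8.1,0.1,11.3,0.09],[-8.1,0.1,11.3,0.09],[-8.1,0.1,11.3,0.09]]' -1
python3 - <<'E'
from h import *
go(445.5,-200.3,84,85)
E
```

```text
t: 14.37
eef_pos: [0.4455, -0.2011, 0.0851]
tool_rot: [-0.0, 0.737, 0.676, 0.0]
contact_force: [-0.3, -1.0, 0.1]
gripper_width: 1.002
grasp_force: 0.0
row [ 0.08 -0.01  0.11] spin 0.0 yaw now 85.0 |d| 0.1 t 14.3667
```

```bash
python3 -m jog '[[0.05,0,0,0],[0.05,0,0,0],[0.05,0,0,0],[0.05,0,0,0],[0.05,0,0,0],[0.05,0,0,0],[0.05,0,0,0],[0.05,0,0,0],[0.05,0,0,0],[0.05,0,0,0]]' 1 70
python3 -m jog '[[0,0,-1,0],[0,0,-2,0],[0,0,-4,0],[0,0,-6,0],[0,0,-8,0],[0,0,-10,0],[0,0,-10,0],[0,0,-10,0]]'
python3 - <<'E'
from h import *
go(463,-385,185,85)
E
```

```text
t: 15.2
eef_pos: [0.4449, -0.2015, 0.0853]
tool_rot: [0.0, 0.738, 0.675, -0.0]
contact_force: [-2.8, 0.7, 6.2]
gripper_width: 0.223
grasp_force: 67.9
t: 15.87
eef_pos: [0.4454, -0.2015, 0.1864]
tool_rot: [0.002, 0.738, 0.675, 0.0]
contact_force: [-0.4, 0.6, -0.9]
gripper_width: 0.221
grasp_force: 68.2
row [-18.12   3.37   0.17] spin -0.001 yaw now 84.9 |d| 18.4 t 15.8667
```

```bash
python3 -m jog '[[-4,0.8,0,0],[-8,1.6,0,0],[-12,2.4,0,0],[-16,3.2,0,0],[-18,3.4,0,0],[-18,3.4,0,0],[-18,3.4,0,0]]'
cat > well.py <<'E'
from h import *
import sys
c,P=blobs('wrist',(420,560,-430,-270),zmin=.036,zmax=.044,save=sys.argv[1],amin=80); z=P[...,2]
g=cv2.cvtColor(c['pixels'],cv2.COLOR_RGB2GRAY)
m=((z>.030)&(z<.0365)&(P[...,0]>.43)&(P[...,0]<.5)&(P[...,1]>-.36)&(P[...,1]<-.29)).astype(np.uint8)
k,l,st,ce=cv2.connectedComponentsWithStats(m)
for i in range(1,k):
    if st[i,4]>30:
        q=(P[l==i][:,:2]*1e3).astype(np.float32); print('well bottom px',ce[i].round(),st[i,4],'circ',cv2.minEnclosingCircle(q),'mean',q.mean(0),'z',np.median(z[l==i]))
E
python3 well.py w3
```

```text
t: 16.45
eef_pos: [0.4615, -0.3842, 0.1832]
tool_rot: [-0.001, 0.738, 0.674, -0.0]
contact_force: [-0.4, 1.0, -1.0]
gripper_width: 0.221
grasp_force: 68.3
wrist [341. 140.] 14377 rect [ 484.9 -351.7] [ 90.4 120.7] 12.8 z [0.0386 0.0399 0.0414] rgb [137. 148. 129.]
well bottom px [312. 115.] 245 circ ((463.17608642578125, -323.469482421875), 7.464941024780273) mean [ 463.1366 -323.3002] z 0.033530303532356864
```

View pics/w3.png

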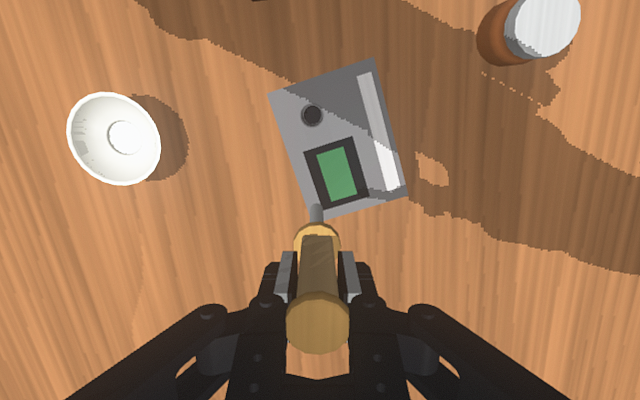

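The well is at pixel (312,115), or (463.1,-323.5) mm. That agrees with the box rectangle plus the given offset. Next I check how the stylus sits in the grip.

```bash
cat > held.py <<'E'
from h import *
import sys
c=cam('wrist',sys.argv[1]); P=pts(c); o=bot.get_obs(); T=o['eef_pos']
from scipy.spatial.transform import Rotation as Ro
q=o['tool_rot']; R=Ro.from_quat(np.r_[q[1:],q[0]]).as_matrix()
L=(P-T)@R*1e3   # tool frame mm
near=(abs(L[...,1])<16)&(abs(L[...,0])<30)&(L[...,2]>-60)&(L[...,2]<110)&(c['depth']>0)
v,u=np.where(near); uu=np.arange(640)
hsv=cv2.cvtColor(c['pixels'],cv2.COLOR_RGB2HSV)
for a in range(-48,100,6):
    s=near&(abs(L[...,2]-a)<3)
    if s.sum()>8:
        p=L[s]; print(a,s.sum(),'x',np.percentile(p[:,0],[3,50,97]).round(1),'y',np.percentile(p[:,1],[3,50,97]).round(1), np.median(c['pixels'][s],axis=0))
cv2.imwrite(f'pics/{sys.argv[1]}c.png',cv2.resize(c['pixels'][190:370,240:400,::-1],None,fx=3.3,fy=3.3,interpolation=cv2.INTER_CUBIC))
E
python3 held.py w4
```

```text
-48 587 x [-11.5  10.6  12.1] y [-15.6 -10.6  15.5] [44. 37. 32.]
-42 3637 x [-9.3  3.3 12.2] y [-11.8   0.2  11.9] [155. 121.  73.]
-36 555 x [ 5.   9.2 11.3] y [-14.8  -1.9  15.3] [96. 85. 66.]
-30 661 x [ 5.9  8.6 10.4] y [-14.7  -0.2  15.2] [100.  86.  63.]
-24 620 x [ 3.2  8.6 10.4] y [-14.8   0.2  14.9] [101.  86.  63.]
-18 579 x [-0.6  8.5 10.3] y [-14.7   0.2  15. ] [101.  86.  63.]
-12 497 x [-3.1  8.4 10.3] y [-14.5  -0.2  14.9] [102.  86.  63.]
-6 451 x [-4.5  8.5 10.3] y [-14.7  -0.2  14.9] [102.  87.  64.]
0 216 x [6.1 8.2 9. ] y [-9.   0.7  9.9] [105.  87.  64.]
6 181 x [6.8 8.2 8.8] y [-7.2  0.2  7.6] [104.  86.  63.]
12 158 x [7.2 8.3 8.7] y [-7.3  0.2  7.4] [109.  90.  66.]
18 600 x [-4.2  8.  12.5] y [-11.5  -0.1  11.4] [222. 173. 105.]
24 191 x [-2.8 10.5 13.3] y [-11.3   0.7  11.9] [134. 104.  65.]
48 29 x [3.2 4.5 5.2] y [-3.6 -0.5  2.7] [113. 105. 100.]
54 45 x [2.1 4.2 5.1] y [-4.1  0.1  3.9] [115. 111. 108.]
60 47 x [1.3 4.  4.9] y [-4.4  0.1  3.7] [113. 112. 108.]
66 41 x [1.3 4.2 4.9] y [-4.4 -0.6  3.9] [118. 117. 113.]
72 41 x [0.4 4.4 5. ] y [-4.6  0.1  4.2] [114. 113. 110.]
78 28 x [2.3 4.3 4.9] y [-4.2 -0.6  3.5] [113.  111.  108.5]
```

View pics/w4c.png

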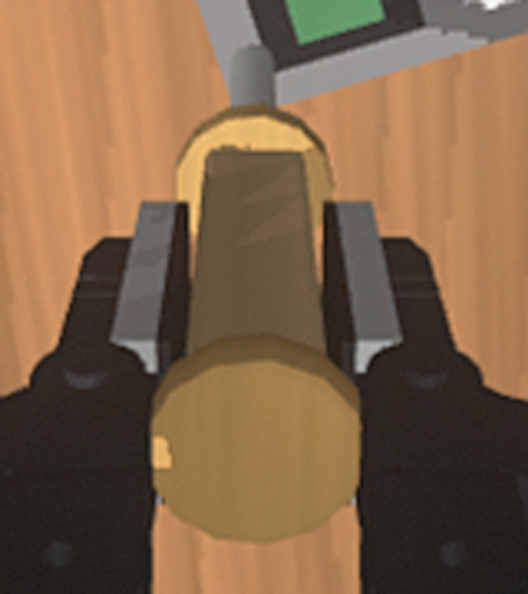

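The stylus is held straight and centred, its axis within 0.3 mm of the tool axis and its tip about 80 mm below the TCP. I'm moving over the well and pressing.

```bash
python3 - <<'E'
from h import *
go(463.1,-323.5,116,85)
E
python3 -m jog '[[3,0,0,0],[6,-0.3,0,0],[6.05,-0.37,0,0],[6.05,-0.37,0,0],[6.05,-0.37,0,0]]'
python3 - <<'E'
from h import *
go(463.1,-323.5,116,85)
E
```

```text
row [ 5.79 -0.44  6.8 ] spin 0.001 yaw now 85.0 |d| 8.9 t 16.55
t: 16.97
eef_pos: [0.4644, -0.3219, 0.185]
tool_rot: [0.0, 0.737, 0.676, -0.0]
contact_force: [0.2, -0.8, -1.3]
gripper_width: 0.218
grasp_force: 68.3
row [-0.17 -0.11  6.9 ] spin 0.002 yaw now 85.1 |d| 6.9 t 16.9667
```

```bash
python3 -m jog '[[-0.15,-0.1,2,0],[-0.15,-0.1,4,0],[-0.15,-0.1,6,0],[-0.15,-0.1,6.9,0],[-0.15,-0.1,6.9,0],[-0.15,-0.1,6.9,0]]'
python3 -m jog '[[0,0,0.2,0],[0,0,0.4,0],[0,0,0.5,0],[0,0,0.5,0],[0,0,0.5,0]]'
```

```text
t: 17.47
eef_pos: [0.4632, -0.3246, 0.1159]
tool_rot: [-0.0, 0.738, 0.675, -0.0]
contact_force: [0.4, 0.4, -0.1]
gripper_width: 0.221
grasp_force: 68.3
t: 17.88
eef_pos: [0.4639, -0.3247, 0.1116]
tool_rot: [0.001, 0.738, 0.675, 0.0]
contact_force: [0.3, -0.1, 1.8]
gripper_width: 0.221
grasp_force: 68.4
```

```bash
python3 -m jog '[[0,0,0.1,0],[0,0,0.15,0],[0,0,0.2,0],[0,0,0.2,0],[0,0,0.2,0],[0,0,0.2,0],[0,0,0.2,0],[0,0,0.2,0]]'
```

```text
t: 18.55
eef_pos: [0.4642, -0.3249, 0.1101]
tool_rot: [0.001, 0.738, 0.675, 0.0]
contact_force: [-0.2, 1.2, 8.2]
gripper_width: 0.222
grasp_force: 68.5
```

The button is bottomed: 9 N, against 3.6 N for the spring. While I hold it, I check that the straightedges are still flush.

```bash
python3 -m jog '[[0,0,0,0],[0,0,0,0],[0,0,0,0]]'
python3 - <<'E'
from h import *
c,P=blobs('scene',(330,680,-150,260),zmin=.032,zmax=.055,amin=40)
c,P=blobs('top',(330,680,-150,260),zmin=.032,zmax=.055,amin=15)
E
```

```text
t: 18.8
eef_pos: [0.4642, -0.3249, 0.11]
tool_rot: [0.001, 0.738, 0.675, 0.0]
contact_force: [-0.7, -0.3, 8.6]
gripper_width: 0.221
grasp_force: 68.5
scene [354. 195.] 82 rect [382.5  62.8] [47.8 13.9] 83.0 z [0.0328 0.036  0.0388] rgb [154.   67.  186.5]
scene [257. 239.] 133 rect [617.9 -69.6] [12.9 50.4] 4.4 z [0.0349 0.0444 0.048 ] rgb [126.  77.  52.]
scene [302. 260.] 148 rect [607.7  51.1] [13.5 50.1] 3.2 z [0.0335 0.0444 0.048 ] rgb [127.  79.  53.]
top [359. 164.] 81 rect [617.1 -74.6] [13. 49.] 6.2 z [0.0372 0.0457 0.0502] rgb [133.  91.  70.]
top [319. 167.] 80 rect [606.6  46.1] [12.4 49.3] 4.4 z [0.0362 0.0456 0.0487] rgb [133.5  90.5  69.5]
top [313. 241.] 65 rect [381.   58.3] [48.5 11.3] 81.4 z [0.0339 0.0366 0.0394] rgb [151.  71. 178.]
```

```bash
python3 -m jog '[[0,0,-1,0],[0,0,-3,0],[0,0,-6,0],[0,0,-8,0],[0,0,-8,0],[4,-0.5,-8,0],[8,-1.3,-8,0],[11,-2.5,-8,0],[12.1,-2.9,-8,0],[12.1,-2.9,-8,0],[12.1,-2.9,-8,0],[12.1,-2.9,-8,0]]'
python3 held.py w5 | awk '$1>=0||/-42|-24|-30/'
python3 - <<'E'
from h import *
go(445.4,-200.7,90,85)
E
```

```text
t: 19.9
eef_pos: [0.4447, -0.2026, 0.1885]
tool_rot: [-0.0, 0.738, 0.675, -0.0]
contact_force: [0.6, -1.1, -1.3]
gripper_width: 0.222
grasp_force: 68.4
-42 3528 x [-8.3  4.4 13.2] y [-11.6   0.5  12. ] [158. 124.  75.]
-30 654 x [ 7.   9.6 11.4] y [-14.6   0.1  15.1] [101.  87.  65.]
-24 601 x [ 4.7  9.5 11.3] y [-14.4   0.   15. ] [101.  87.  64.]
0 203 x [7.1 9.  9.7] y [-8.8  0.4 10.1] [104.  86.  63.]
6 180 x [7.9 9.1 9.7] y [-6.9  0.2  7.7] [103.  86.  63.]
12 159 x [8.  9.1 9.6] y [-6.8  0.4  7.9] [104.  85.  63.]
18 650 x [-3.9  8.8 13.4] y [-11.3   0.4  11.9] [165. 128.  77.]
24 133 x [ 4.5 12.4 14.1] y [-11.    0.4  11.8] [105.  81.  49.]
48 29 x [4.  5.1 5.8] y [-2.8 -0.2  2.9] [102.  98.  94.]
54 45 x [2.5 4.8 5.6] y [-3.9 -0.3  4.1] [102. 100.  96.]
60 45 x [1.9 4.9 5.7] y [-4.1 -0.3  4.2] [102.  99.  96.]
66 36 x [1.4 4.9 5.7] y [-4.2  0.4  4.3] [101.   98.5  96. ]
72 43 x [1.2 4.6 5.5] y [-3.8  0.3  4.4] [100.  98.  96.]
78 30 x [1.2 4.7 5.6] y [-3.8  0.3  4.5] [99.  97.5 96. ]
row [0.22 0.04 9.85] spin -0.003 yaw now 84.8 |d| 9.9 t 19.95
```

```bash
python3 - <<'E'
from h import *
c=cam('wrist','w6'); P=pts(c); z=P[...,2]
b=(P[...,0]>.40)&(P[...,0]<.49)&(P[...,1]<-.14)&(P[...,1]>-.26)
st=b&(abs(z-.06)<.003); p=(P[st][:,:2]*1e3).astype(np.float32); print('stand',st.sum(),cv2.minAreaRect(p))
sh=b&(z>.107)&(z<.142)&(P[...,0]>.437)&(P[...,0]<.453)
p=P[sh][:,:2]*1e3; print('shank',sh.sum(),np.percentile(p,[3,50,97],axis=0).round(1))
for _ in range(3): o=bot.get_obs(); print(o['eef_pos'].round(4))
E
python3 -m jog '[[0,0,0,0],[0,0,0,0],[0,0,0,0]]' ; python3 -m jog '[[0,0,0,0]]'
```

```text
stand 3380 ((445.3606872558594, -200.52005004882812), (52.092071533203125, 52.30860137939453), 2.0970637798309326)
shank 226 [[ 441.1 -201.2]
 [ 445.8 -198.1]
 [ 449.4 -197.2]]
[ 0.4449 -0.2028  0.1886]
[ 0.4449 -0.2028  0.1886]
[ 0.4449 -0.2028  0.1886]
t: 20.25
eef_pos: [0.445, -0.2017, 0.1887]
tool_rot: [-0.0, 0.738, 0.675, 0.0]
contact_force: [-0.0, 0.5, -1.1]
gripper_width: 0.221
grasp_force: 68.4
t: 20.33
eef_pos: [0.445, -0.2015, 0.1887]
tool_rot: [-0.0, 0.738, 0.675, 0.0]
contact_force: [0.5, 0.7, -0.7]
gripper_width: 0.216
grasp_force: 68.4
```

View pics/w6.png

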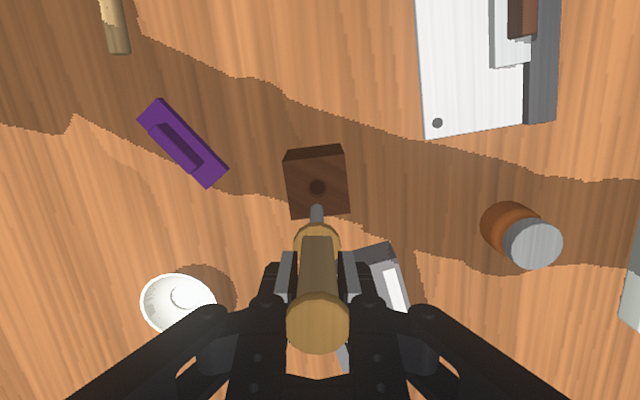

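The picture shows the stand hole at (317,187) with the stylus hanging over it. Measured in the same image, the shank is 1 mm short in y, so I correct that and insert.

```bash
python3 -m jog '[[0.1,0.02,2,0],[0.1,0.02,4,0],[0.1,0.02,4.6,0],[0.1,0.02,5,0],[0.1,0.02,5.5,0],[0.1,0.02,6,0],[0.1,0.02,6,0]]'
python3 -m jog '[[0,0,1,0],[0,0,2,0],[0,0,3,0],[0,0,3.6,0],[0,0,4,0],[0,0,4,0],[0,0,4,0]]'
```

```text
t: 20.92
eef_pos: [0.4451, -0.2003, 0.1285]
tool_rot: [-0.0, 0.738, 0.675, -0.0]
contact_force: [-1.1, -0.1, -0.7]
gripper_width: 0.225
grasp_force: 68.4
t: 21.5
eef_pos: [0.4452, -0.2002, 0.0886]
tool_rot: [-0.0, 0.737, 0.675, -0.0]
contact_force: [-0.7, 0.4, 0.7]
gripper_width: 0.221
grasp_force: 68.4
```

```bash
python3 -m jog '[[0,0,0.1,0],[0,0,0.2,0],[0,0,0.3,0],[0,0,0.35,0],[0,0,0.35,0]]'
```

```text
t: 21.92
eef_pos: [0.4453, -0.2003, 0.0854]
tool_rot: [0.0, 0.738, 0.675, 0.0]
contact_force: [-0.5, -0.4, -0.6]
gripper_width: 0.221
grasp_force: 68.5
```

```bash
python3 -m jog '[[0,0,0,0],[0,0,0,0],[0,0,0,0],[0,0,0,0],[0,0,0,0],[0,0,-3,0],[0,0,-6,0],[0,0,-10,0],[0,0,-13,0],[4,0,-13,0],[8,0,-13,0],[8,0,-13,0],[8,0,-13,0]]' -1
python3 sty.py w7 | grep -E 'head|stand|handle|line'
python3 - <<'E'
from h import *
go(607.6,49,200,94.8)
E
```

```text
t: 23.0
eef_pos: [0.4525, -0.1184, 0.2157]
tool_rot: [0.0, 0.736, 0.677, 0.0]
contact_force: [0.4, -0.4, 0.0]
gripper_width: 0.998
grasp_force: 0.0
handle n 439 cen [ 446.7 -191.8] ((446.6300964355469, -192.35638427734375), (3.373793125152588, 15.98786735534668), 85.09628295898438)
0.075 106 line ang -6.1 (np.float32(446.9034), np.float32(-191.74864)) extent [15.13060262  3.73418567]
0.09 117 line ang -5.8 (np.float32(445.7536), np.float32(-191.64784)) extent [15.67152447  3.48276228]
0.105 136 line ang -6.5 (np.float32(446.72845), np.float32(-191.6517)) extent [15.45556642  4.35804242]
head ((445.58441162109375, -199.26966857910156), 12.944418907165527) 0.12945888329104863
stand top ((445.4471435546875, -200.68588256835938), (52.082786560058594, 53.576759338378906), 2.1366302967071533)
row [18.19 14.03  1.53] spin -0.17 yaw now 85.1 |d| 23.0 t 23.05
```

The stylus is home: head at 129.5 mm, upright and centred. I'm going back to A.

```bash
python3 -m jog '[[18.2,14.0,1.5,-0.17],[18.2,14.0,1.5,-0.17],[18.2,14.0,1.5,-0.17],[18.2,14.0,1.5,-0.17],[18.2,14.0,1.5,-0.17],[18.2,14.0,1.5,-0.17],[18.2,14.0,1.5,-0.17],[18.2,14.0,1.5,-0.17],[18.2,14.0,1.5,-0.17],[18.2,14.0,1.5,-0.17]]' -1
python3 - <<'E'
from h import *
blobs('wrist',(560,680,-10,120),zmin=.034,zmax=.055,amin=50)
go(607.7,48.8,27.5,94.8)
blobs('wrist',(380,600,300,470),zmin=.012,zmax=.03,amin=50)
E
```

```text
t: 23.88
eef_pos: [0.6072, 0.0459, 0.1999]
tool_rot: [0.0, 0.679, 0.735, -0.001]
contact_force: [0.7, -0.1, 0.3]
gripper_width: 0.999
grasp_force: 0.0
wrist [317. 178.] 702 rect [607.2  48.5] [11.3 49.9] 4.4 z [0.0438 0.0454 0.0466] rgb [110.  83.  70.]
row [ 0.29  0.08 17.27] spin -0.004 yaw now 94.5 |d| 17.3 t 23.9333
```

```bash
python3 -m jog '[[0.3,0.1,4,0],[0.3,0.1,8,0],[0.3,0.1,12,0],[0.3,0.1,15,0],[0.3,0.1,16.5,0],[0.3,0.1,17.2,0],[0.3,0.1,17.2,0],[0.3,0.1,17.2,0]]' -1
python3 -m jog '[[0,0,0,0],[0,0,0,0],[0,0,0,0],[0,0,0,0],[0,0,0,0],[0,0,0,0],[0,0,0,0],[0,0,0,0],[0,0,0,0],[0,0,0,0]]' 1 60
python3 -m jog '[[0,0,-2,0],[0,0,-4,0],[0,0,-7,0],[0,0,-10,0],[0,0,-10,0],[0,0,-10,0]]'
python3 - <<'E'
from h import *
go(517,340,128,85.4)
E
```

```text
t: 24.65
eef_pos: [0.6096, 0.0515, 0.0298]
tool_rot: [0.001, 0.678, 0.735, 0.001]
contact_force: [0.2, -0.3, 0.6]
gripper_width: 1.002
grasp_force: 0.0
t: 25.48
eef_pos: [0.6066, 0.0512, 0.0286]
tool_rot: [-0.001, 0.677, 0.736, -0.002]
contact_force: [-7.5, -1.8, 8.9]
gripper_width: 0.124
grasp_force: 60.1
t: 25.98
eef_pos: [0.6094, 0.0516, 0.1298]
tool_rot: [0.001, 0.678, 0.735, 0.001]
contact_force: [0.1, -1.8, -2.4]
gripper_width: 0.127
grasp_force: 59.0
row [29.5  -6.86  0.15] spin 0.162 yaw now 94.7 |d| 30.3 t 25.9833
```

```bash
python3 -m jog '[[29.5,-6.9,0,0.162],[29.5,-6.9,0,0.162],[29.5,-6.9,0,0.162],[29.5,-6.9,0,0.162],[29.5,-6.9,0,0.162],[29.5,-6.9,0,0.162],[29.5,-6.9,0,0.162],[29.5,-6.9,0,0.162],[29.5,-6.9,0,0.162],[29.5,-6.9,0,0.162],[29.5,-6.9,0,0.162]]'
python3 - <<'E'
from h import *
c,P=blobs('wrist',(370,600,290,480),zmin=.003,zmax=.03,amin=300,save='w8')
go(517,379.5,60,85.4)
E
```

```text
t: 26.9
eef_pos: [0.5155, 0.3379, 0.1267]
tool_rot: [0.0, 0.735, 0.678, -0.002]
contact_force: [-0.1, -0.5, -2.4]
gripper_width: 0.124
grasp_force: 58.9
wrist [271. 131.] 33201 rect [488.  382.8] [114.8 170.3] 85.4 z [0.0036 0.0049 0.0216] rgb [207. 173. 126.]
row [ 4.21 -0.24  6.69] spin -0.002 yaw now 85.3 |d| 7.9 t 26.95
```

View pics/w8.png

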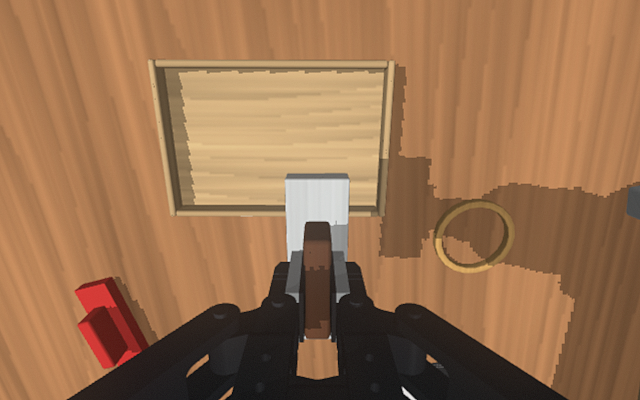

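The picture shows A held level in front of the tray, whose corners are at about (150,62) to (395,62). The tray centre is confirmed at (488,383), so I lower A into slot +30.

```bash
python3 -m jog '[[3,-0.1,0,0],[4.5,-0.1,0,0],[4.5,-0.1,2,0],[4.5,-0.1,5,0],[4.5,-0.1,8,0],[4.5,-0.1,9.5,0],[4.5,-0.1,10,0],[4.5,-0.1,10.3,0],[4.5,-0.1,10.3,0],[4.5,-0.1,10.3,0]]'
```

```text
t: 27.78
eef_pos: [0.5191, 0.3856, 0.0269]
tool_rot: [0.0, 0.735, 0.678, 0.001]
contact_force: [-0.1, 0.5, -1.6]
gripper_width: 0.122
grasp_force: 58.8
```

```bash
python3 -m jog '[[-0.2,0,0.1,0],[-0.2,0,0.25,0],[-0.2,0,0.35,0],[-0.2,0,0.35,0]]'
```

```text
t: 28.12
eef_pos: [0.5187, 0.3829, 0.0235]
tool_rot: [0.001, 0.735, 0.678, 0.001]
contact_force: [-1.7, -2.9, 7.8]
gripper_width: 0.127
grasp_force: 60.2
```

```bash
python3 -m jog '[[0,0,0,0],[0,0,0,0],[0,0,0,0],[0,0,-1,0],[0,0,-3,0],[0,0,-7,0],[0,0,-11,0],[0,0,-15,0],[0,0,-17,0],[0,0,-17,0],[0,0,-17,0]]' 0.3
python3 - <<'E'
from h import *
blobs('wrist',(400,600,300,480),zmin=.030,zmax=.055,amin=50)
blobs('wrist',(495,545,325,432),zmin=.0145,zmax=.0205,amin=200)
blobs('scene',(560,680,-150,150),zmin=.034,zmax=.055,amin=40)
go(617.5,-72.2,200,94.8)
E
```

```text
t: 29.03
eef_pos: [0.5186, 0.3834, 0.1941]
tool_rot: [0.0, 0.735, 0.678, 0.002]
contact_force: [-0.6, 0.8, -0.5]
gripper_width: 0.348
grasp_force: 0.0
wrist [317. 185.] 699 rect [519.1 379.8] [50.4 11.3] 85.3 z [0.0388 0.0405 0.0417] rgb [116.  83.  62.]
wrist [318. 175.] 2010 rect [519.2 379.9] [90. 30.] 85.4 z [0.0154 0.0166 0.0178] rgb [210. 211. 208.]
scene [257. 239.] 128 rect [618.1 -69.4] [12.8 48.5] 4.2 z [0.0357 0.0448 0.048 ] rgb [97. 61. 43.]
row [-44.47  13.61  -0.9 ] spin -0.164 yaw now 85.4 |d| 46.5 t 29.1833
```

A is flat in the tray. Next is B.

```bash
python3 -m jog '[[-44.5,13.6,-0.9,-0.164],[-44.5,13.6,-0.9,-0.164],[-44.5,13.6,-0.9,-0.164],[-44.5,13.6,-0.9,-0.164],[-44.5,13.6,-0.9,-0.164],[-44.5,13.6,-0.9,-0.164],[-44.5,13.6,-0.9,-0.164],[-44.5,13.6,-0.9,-0.164],[-44.5,13.6,-0.9,-0.164],[-44.5,13.6,-0.9,-0.164],[-44.5,13.6,-0.9,-0.164],[-44.5,13.6,-0.9,-0.164],[-44.5,13.6,-0.9,-0.164],[-44.5,13.6,-0.9,-0.164],[-44.5,13.6,-0.9,-0.164]]' -1
python3 - <<'E'
from h import *
blobs('wrist',(560,680,-140,0),zmin=.034,zmax=.055,amin=50)
go(617.5,-72.2,27.5,94.8)
E
```

```text
t: 30.43
eef_pos: [0.6174, -0.0698, 0.1999]
tool_rot: [-0.001, 0.676, 0.737, -0.0]
contact_force: [0.4, -0.3, 0.1]
gripper_width: 0.995
grasp_force: 0.0
wrist [317. 183.] 696 rect [617.6 -71.9] [11.3 49.7] 5.2 z [0.0436 0.0454 0.0467] rgb [123.  93.  78.]
row [-0.29 -0.   17.27] spin 0.003 yaw now 95.0 |d| 17.3 t 30.4833
```

```bash
python3 -m jog '[[-0.3,0,4,0],[-0.3,0,8,0],[-0.3,0,12,0],[-0.3,0,15,0],[-0.3,0,16.5,0],[-0.3,0,17.2,0],[-0.3,0,17.2,0],[-0.3,0,17.2,0]]' -1
python3 -m jog '[[0,0,0,0],[0,0,0,0],[0,0,0,0],[0,0,0,0],[0,0,0,0],[0,0,0,0],[0,0,0,0],[0,0,0,0],[0,0,0,0],[0,0,0,0]]' 1 60
python3 -m jog '[[0,0,-2,0],[0,0,-4,0],[0,0,-7,0],[0,0,-10,0],[0,0,-10,0],[0,0,-10,0]]'
python3 - <<'E'
from h import *
go(458,385.2,128,85.4)
E
```

```text
t: 31.15
eef_pos: [0.6195, -0.0739, 0.0303]
tool_rot: [0.001, 0.677, 0.736, 0.001]
contact_force: [0.8, -0.3, 0.8]
gripper_width: 1.0
grasp_force: 0.0
t: 31.98
eef_pos: [0.6172, -0.0749, 0.0292]
tool_rot: [-0.0, 0.677, 0.736, -0.001]
contact_force: [-4.1, -0.0, 6.8]
gripper_width: 0.128
grasp_force: 59.7
t: 32.48
eef_pos: [0.6192, -0.0747, 0.1303]
tool_rot: [0.001, 0.677, 0.736, 0.001]
contact_force: [-0.5, 0.5, -2.4]
gripper_width: 0.125
grasp_force: 59.0
row [ 47.18 -12.21   0.16] spin 0.164 yaw now 94.8 |d| 48.7 t 32.4833
```

```bash
python3 -m jog '[[46.9,-12.2,0,0.164],[46.9,-12.2,0,0.164],[46.9,-12.2,0,0.164],[46.9,-12.2,0,0.164],[46.9,-12.2,0,0.164],[46.9,-12.2,0,0.164],[46.9,-12.2,0,0.164],[46.9,-12.2,0,0.164],[46.9,-12.2,0,0.164],[46.9,-12.2,0,0.164],[46.9,-12.2,0,0.164],[46.9,-12.2,0,0.164],[46.9,-12.2,0,0.164],[46.9,-12.2,0,0.164],[46.9,-12.2,0,0.164]]'
python3 - <<'E'
from h import *
go(458,382.4,24.5,85.4)
blobs('scene',(400,600,300,480),zmin=.030,zmax=.055,amin=40)
E
```

```text
t: 33.73
eef_pos: [0.457, 0.3807, 0.127]
tool_rot: [0.0, 0.735, 0.678, -0.002]
contact_force: [0.4, -0.1, -2.6]
gripper_width: 0.122
grasp_force: 59.0
row [ 0.21  0.1  10.25] spin -0.0 yaw now 85.4 |d| 10.3 t 33.7333
scene [449. 301.] 162 rect [520.7 381.8] [49.5 15. ] 83.7 z [0.0318 0.0398 0.0434] rgb [98. 61. 37.]
```

```bash
python3 -m jog '[[0,0.1,3,0],[0,0.1,6,0],[0,0.1,8.5,0],[0,0.1,9.8,0],[0,0.1,10.2,0],[0,0.1,10.5,0],[0,0.1,10.5,0]]'
```

```text
t: 34.37
eef_pos: [0.4589, 0.3811, 0.0247]
tool_rot: [0.001, 0.735, 0.678, -0.0]
contact_force: [-0.2, 0.5, -1.6]
gripper_width: 0.124
grasp_force: 59.0
```

```bash
python3 -m jog '[[0,0,0.1,0],[0,0,0.15,0],[0,0,0.15,0]]'
python3 -m jog '[[0,0,0,0],[0,0,0,0],[0,0,0,0],[0,0,-1,0],[0,0,-3,0],[0,0,-7,0],[0,0,-11,0],[0,0,-15,0],[0,0,-17,0],[0,0,-17,0],[0,0,-17,0]]' 0.3
python3 - <<'E'
from h import *
blobs('wrist',(400,600,300,480),zmin=.030,zmax=.055,amin=50,save='w9')
for b in ((435,485,325,440),(495,545,325,432)):blobs('wrist',b,zmin=.0145,zmax=.0205,amin=200)
blobs('scene',(380,700,-280,480),zmin=.030,amin=40,save='s9')
for b in ((580,700,-310,-230),(600,690,250,330)): blobs('top',b,amin=40)
E
```

```text
t: 34.62
eef_pos: [0.4595, 0.3825, 0.0241]
tool_rot: [0.0, 0.735, 0.678, 0.001]
contact_force: [-1.4, -2.6, 6.8]
gripper_width: 0.126
grasp_force: 60.2
t: 35.53
eef_pos: [0.4589, 0.383, 0.1944]
tool_rot: [0.0, 0.735, 0.678, 0.002]
contact_force: [-0.8, 0.4, -0.4]
gripper_width: 0.349
grasp_force: 0.0
wrist [318. 178.] 718 rect [460.4 385.4] [49.8 12. ] 85.5 z [0.038  0.0404 0.0417] rgb [114.  81.  62.]
wrist [381. 179.] 783 rect [519.1 380.4] [49.4 12.5] 85.2 z [0.0336 0.0403 0.0415] rgb [114.  81.  62.]
wrist [318. 169.] 2006 rect [460.4 385.3] [89.2 30. ] 85.3 z [0.0155 0.0166 0.0178] rgb [210. 211. 209.]
wrist [378. 168.] 1872 rect [519.1 380.1] [89.3 30.3] 85.4 z [0.0154 0.0166 0.0178] rgb [212. 214. 212.]
scene [255. 163.] 603 rect [ 445.6 -197.6] [56.2 54. ] 2.1 z [0.0352 0.0597 0.1293] rgb [129.  79.  48.]
scene [353. 196.] 74 rect [385.   62.7] [48.6  9.9] 87.1 z [0.0308 0.0351 0.0381] rgb [146.  65. 178.]
scene [188. 207.] 321 rect [ 636.8 -262. ] [47.1 35.8] 0.7 z [0.0314 0.0574 0.0616] rgb [207. 194. 189.]
scene [461. 281.] 154 rect [461.7 387.4] [50.2 14.6] 87.3 z [0.0315 0.0403 0.0433] rgb [132.   79.   47.5]
scene [449. 301.] 159 rect [520.3 381.8] [49.6 13.2] 84.5 z [0.0322 0.0405 0.0434] rgb [132.  79.  47.]
top [424. 160.] 300 rect [ 636.8 -270.3] [56.9 48.7] 43.0 z [0.0164 0.059  0.0638] rgb [216.5 202.  196.5]
top [244. 156.] 97 rect [647.  284.4] [65.  66.1] 30.5 z [0.0063 0.0089 0.0119] rgb [194. 134.  53.]
```

View pics/s9.png

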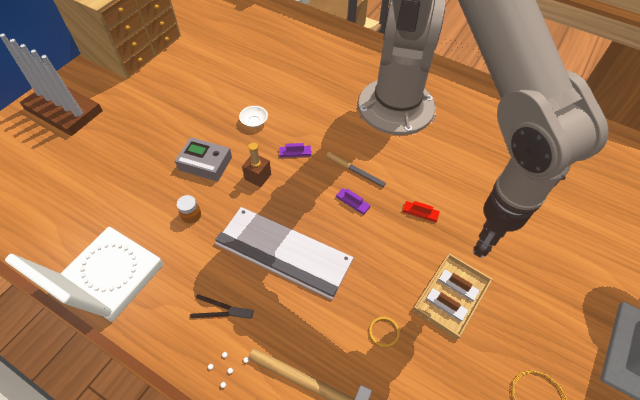

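The final picture shows both straightedges in the tray at (461,281) and (449,301), and the stylus in its stand at (255,163). The bangle and jar are unmoved, and the gripper is clear of everything.

```bash
python3 -m jog '[[0,0,0,0],[0,0,0,0],[0,0,0,0],[0,0,0,0]]'; python3 -c "
from station import bot
print(bot.hand_in())"
```

```text
t: 36.17
eef_pos: [0.4582, 0.3824, 0.1921]
tool_rot: [-0.0, 0.735, 0.678, -0.0]
contact_force: [0.4, 0.0, -0.4]
gripper_width: 0.346
grasp_force: 0.0
the job is handed in; nothing more can be done
None
```

I handed the job in at about 36 s; no verdict came back. Both straightedges present were set flush, the zero button was pressed fully down for over half a second, and by final measurement both lie flat, handle up, in the tray, with the stylus home in its stand and the bangle and jar unmoved.

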